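# Clip the snap hook on the utensil rail and hang the caddy from it

## Task

Clip the steel snap hook over the middle part of the utensil rail, with its gate snapped shut underneath the rod, and let go of it; then hang the little wooden caddy by its handle from the lower curl so that it hangs level and clear of everything below. The rod is slender: never load the rail stand with more than about 25 N, and leave the kitchen timer and the tomato where they are.

Things in the scene. Friction and masses are not known exactly. Their poses are not given: they have to be found in the camera images.
- stand: free-standing utensil rail, fixed: dark wooden foot board 90 x 300 x 16 mm, two steel posts 14 mm thick 125 mm either side of its middle (y), a round steel rod of 10 mm diameter across them along y, its axis 265 mm above the worktop. Origin under the middle of the board on the worktop; y along the rod, x across it, away from the robot
- rail_mid (a point): point on the axis of the rod, half-way between the posts; axes as the stand's
- hook: snap hook, an S bent of steel strip 22 mm wide (y), 4 mm thick, 116 mm tall, 140 g; at first it stands upright on its lower curl. z up; origin on the worktop, 12 mm on the -x side of the line on which both curls are centred. The upper loop opens downwards and to +x, the lower curl upwards and to -x; a slanting spine joins them
- hook_loop (a point): in the upper loop, x 12, z 97 mm of the hook (same axes). Grip here from above across x: 28 mm wide, flat z 76 to 102. Loop inside x 2 to 22, top z 112; its leg at +x ends in a lip at z 68. The rod must first pass below this lip from the +x side, its axis at z 59 to 60 (spine below), as far as x = 14 (12 to 16), then up through the gate; hung, its axis is 10 mm above this point
- hook_curl (a point): middle of the hook's lower curl, x 12, z 11 mm of the hook (same axes): a U open upwards, inside x 5 to 19, floor 7 mm below this point. Its front lip ends at x 0, z 24; the spine slants over it from x 21, z 31 up to x 0, z 56, so a handle goes in between them from the -x side, slanting down at 45 degrees, then straight down. The hung hook swings freely about the rod when pushed
- gate (a joint): brass spring gate across the throat of the upper loop at z = 80 mm of the hook, hinged on the spine's side (-x), rad: 0 shut (sprung), up to 1.5 folded up into the loop. Pressing the hook down past the rod takes about 5 to 12 N, with friction; the gate springs shut under the rod once the rod's axis is about 22 mm above it. It cannot open downwards
- caddy: small open-topped wooden caddy, 75 mm high, 110 mm wide (y), 154 mm across its flared top (x), 8 mm walls, about 300 g, with a rigid steel handle of 8 mm round bar over its middle, in its y-z plane. Origin under the middle; x away from the robot, z up. The handle's axis is at z = 112 mm; between y = -14 and 14 mm it is raised to z = 118 mm to sit in the hook; legs at y = +-59 mm
- bail_mid (a point): point on the axis of the caddy's handle in its raised middle, 118 mm above the underside; axes as the caddy's
- kitchen_timer: red and cream kitchen timer, 63 mm wide and high, bystander; origin under its middle
- tomato: tomato, 77 mm, bystander; origin under its middle
- caddy_front (a point): point inside the caddy's flat front wall (x = -70, z = 63 mm), 12 mm below its top edge; axes as the caddy's. The wall flares: its top leans 0.21 rad out towards the robot. A good place to grip: across the 8 mm wall (x) from above, the tool leaning back by the same 0.21 rad, so well clear of rail and hook
Things that resemble listed ones, but are neither listed nor needed, are in the scene too. What is shaped like the hook but green is not meant.

How it is judged (in metres and radians):
On the way:
1. the hook hangs clipped on the rail (rod inside the upper loop, within 60 mm of mid-rail), gate shut under the rod, let go (x of hook_loop in the frame of rail_mid between -0.014 and 0.014 m and y of hook_loop in the frame of rail_mid between -0.06 and 0.06 m and z of hook_loop in the frame of rail_mid between -0.017 and -0.003 m and z of hook_curl in the frame of rail_mid below -0.07 m and value of joint gate below 0.15 rad and contact force between the fingers and hook below 0.1 N), for 0.3 s.
At the end, for the whole second after the job is handed in: Hook on the rod within 60 mm of mid-rail, gate shut under the rod; the raised middle of the caddy's handle lies in the lower curl (within 9 mm of its middle), the caddy hangs from the hook alone, level within 0.12 rad, clear of stand and worktop; all at rest (under 50 mm/s) (x of hook_loop in the frame of rail_mid between -0.014 and 0.014 m and y of hook_loop in the frame of rail_mid between -0.06 and 0.06 m and z of hook_loop in the frame of rail_mid between -0.017 and -0.003 m and z of hook_curl in the frame of rail_mid below -0.07 m and value of joint gate below 0.15 rad and x of bail_mid in the frame of hook_curl between -0.009 and 0.009 m and y of bail_mid in the frame of hook_curl between -0.009 and 0.009 m and z of bail_mid in the frame of hook_curl between -0.009 and 0.008 m and angle between caddy's own z axis and vertical below 0.12 rad and contact force between caddy and hook above 0.8 N and contact force between caddy and stand below 0.1 N and height (world z) of caddy above 0.025 m and linear speed of each of caddy, hook below 0.05 m/s); the robot touches nothing.
It fails at once if the rail stand is loaded with more than 25 N (contact force between stand and anything else above 25 N).
It fails at once if the timer or the tomato is moved by more than 20 mm (distance of any of kitchen_timer, tomato from where it was at the start of the episode above 0.02 m).
It also fails if it takes over 72 s, if anything falls off the work surface, if the arm or the gripper's body presses on something with over 40 N, if the wrist force passes 120 N, or if a joint passes its speed limit or range.

## Robot

A 7-joint arm with a two-finger parallel gripper is mounted at the origin on a cart in front of the work surface, level with it; the furniture and walls round the work are solid. World frame = base frame: x ahead of the robot, y to its left, z up, the work surface at z = 0. Lengths are in mm, angles in rad, forces in N, time in s.
With the tool pointing down it reaches from about 400 to 875 mm from the base axis. Payload 19.3 kg.
Tool frame: the origin (TCP) lies at the very end of the fingers, on their centre line; the grasp point (between the pads) lies 19 mm behind it (grip_point_offset is the z of the grasp point in the tool frame, in mm); z points along the fingers, y is the line along which they close (so a half turn about z gives the same grasp; the last joint's range is limited). The gripper opens to 85 mm and grips with 20 to 120 N. Pads are 22 mm wide; open, the fingers measure 114 mm over their backs; the gripper's body (76 mm by 85 mm) begins 54 mm behind the grasp point. The pads swing forward as they close: fully open they stand 13 mm farther back than shut.
Start: joints at [-1.355, 0.521, -0.036, 1.599, 0.021, 1.021, -0.113], TCP at [176.222, 599.634, 231.291] pointing down, gripper open.
Joint ranges: [-2.91, 2.91], [-0.3, 2.13], [-1.5, 1.42], [0.17, 2.43], [-1.26, 4.41], [0.16, 1.93], [-2.52, 2.52]. Speed limits (rad/s): [1.89, 1.89, 2.39, 2.39, 3.01, 3.01, 3.01].

## Interface

Orientations are given as a 3x3 rotation matrix whose columns are the frame's x, y, z axes.
In Python, from workcell import movep, movel, goto_joints, open_gripper, clamp, wait, inverse_kinematics, read_state, camera, PlanningError, finish_job, grip_point_offset gives the robot as it stands. Calls block until the motion is done:
- movep(position, orientation): joint-space move of the TCP to a pose.
- movel(position, frame=None, max_speed=150, guard=None): straight line of the TCP; frame=None keeps the orientation; max_speed is the mean speed in mm/s. With guard (N) it stops when the force on the tool has changed by that much, and returns True; else False.
- goto_joints(angles): joint-space move.
- open_gripper() and clamp(): open the fingers fully, or close them until they stop; the grip force is fixed at half the most.
- wait(seconds).
- inverse_kinematics(position, orientation): joint angles nearest the present ones, or None.
- read_state(): the state.
- camera(name): name is "scene" or "side" or "wrist"; returns a dict with "image" (400x640x3 uint8, blue, green, red), "range_z" (400x640 float32, mm along the optical axis (not along the pixel's ray), 0 where there is no reading), "fx", "fy", "cx", "cy" (pixels), "cam_to_world" (4x4, takes a point from camera to world coordinates). Camera axes: x right, y up, looking along -z (the intrinsics and any distortion apply to the point x, -y, -z); pixel columns grow to the right and rows downward; lengths in mm; the calibration is good to about 2 mm. A picture is of the moment at which its call begins.
A pose or a line that the arm cannot do raises PlanningError and nothing moves.
- finish_job(): hands the job in; it is judged then, once.
The state is a dict: "time": time; "qpos": joint angles; "qvel": joint speeds; "joint_efforts": joint torques, N m; "eef_pos": TCP position; "tool_rot": TCP orientation; "ft_force": force on the tool from outside, world axes, zero at the start; "torque": the same for the moment, N m; "finger_gap": finger opening in mm; "gripper_force": force on a finger pad.
Only numpy, scipy, OpenCV 4.12 (cv2) and the standard library are available. Lean on these libraries where they do the work, as an engineer would, in place of code of your own. Each camera call takes 0.05 s, during which the arm holds its last target. There are 200 camera calls.

## Working session

There is one attempt and no reset: what is moved stays moved. The work goes in short steps, each a Python script; the robot and the scene stay as the last script left them, time stands still between calls to the robot, and variables do not carry over. Pictures are saved under pics/ and viewed, at most 12 in all, crops included, and the job is handed in when it is done.

```bash
ls; mkdir -p pics
cat > h.py <<'E'
import numpy as np, cv2, pickle
from workcell import *
def snap(n,tag):
    c=camera(n); cv2.imwrite(f'pics/{tag}.png',c['image']); pickle.dump(c,open(f'{tag}.pkl','wb')); return c
def cloud(c):
    z=c['range_z'].astype(float); v,u=np.mgrid[0:z.shape[0],0:z.shape[1]]
    P=np.stack([(u-c['cx'])/c['fx']*z,-(v-c['cy'])/c['fy']*z,-z,np.ones_like(z)],-1)@np.array(c['cam_to_world']).T
    P=P[...,:3]; P[z<=0]=np.nan; return P
E
python3 - <<'E'
from h import *
for n in('scene','side'):
    c=snap(n,n+'0'); print(c.keys(),c['fx'],np.round(c['cam_to_world'],3))
print(read_state()); print(grip_point_offset)
E
```

```text
pics
dict_keys(['image', 'range_z', 'fx', 'fy', 'cx', 'cy', 'cam_to_world']) 506.3989294530983 [[-1.35000e-01  5.66000e-01 -8.13000e-01 -6.17209e+02]
 [-9.91000e-01 -6.50000e-02  1.19000e-01  1.86126e+02]
 [ 1.40000e-02  8.22000e-01  5.70000e-01  9.97575e+02]
 [ 0.00000e+00  0.00000e+00  0.00000e+00  1.00000e+00]]
dict_keys(['image', 'range_z', 'fx', 'fy', 'cx', 'cy', 'cam_to_world']) 470.18260717179027 [[ 2.700000e-01  7.620000e-01 -5.890000e-01 -1.225510e+02]
 [-9.630000e-01  2.210000e-01 -1.560000e-01 -1.915390e+02]
 [ 1.100000e-02  6.090000e-01  7.930000e-01  1.089342e+03]
 [ 0.000000e+00  0.000000e+00  0.000000e+00  1.000000e+00]]
{'time': 0.1, 'qpos': array([-1.35520715,  0.52197619, -0.03631503,  1.59995056,  0.02119288,
        1.0210751 , -0.11278726]), 'qvel': array([ 5.08351636e-05, -1.90793172e-03, -1.11346991e-04, -9.02317896e-04,
        5.15042736e-05,  7.34072808e-04,  1.81668502e-03]), 'joint_efforts': array([ 2.72656369e-03, -9.28485489e+01,  1.98321439e+00, -3.70535016e+01,
        1.80594111e-02,  5.39495872e-03, -8.67304863e-06]), 'eef_pos': array([176.14978716, 599.35296976, 230.76999862]), 'tool_rot': array([[-9.59435893e-01,  2.81926797e-01, -2.20183480e-04],
       [ 2.81926874e-01,  9.59435374e-01, -1.00057214e-03],
       [-7.08362788e-05, -1.02206046e-03, -9.99999475e-01]]), 'ft_force': array([-0.04235399, -0.10380629,  0.66585757]), 'torque': array([ 0.00799744, -0.02549434, -0.02808811]), 'gripper_force': 0.0, 'finger_gap': 85.28341758139854}
-18.700000000000003
```

View pics/scene0.png

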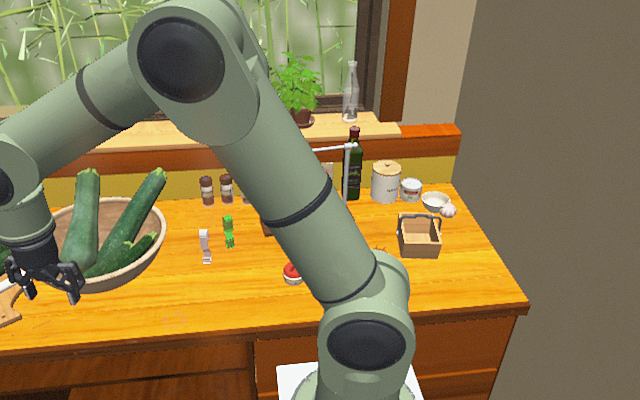

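View pics/side0.png

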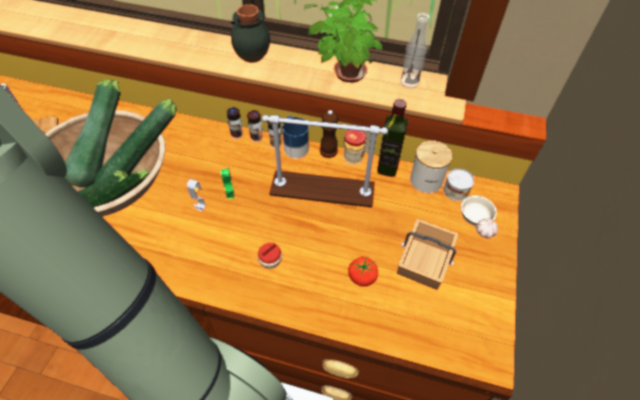

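The side view shows the rail post tops at about (277,122) and (377,130), the board at (270-375, 172-207), the steel hook at (196,195), with the green one at (228,182), the caddy at (428,253), the timer at (269,255) and the tomato at (363,271). Next I'll measure these from the range images.

Run:
```python
from h import *
np.set_printoptions(precision=1,suppress=True)
c=pickle.load(open('side0.pkl','rb'));P=cloud(c)
s=pickle.load(open('scene0.pkl','rb'));Q=cloud(s)
def sel(P,m,name):
    p=P[m&~np.isnan(P[...,0])]
    print(name,len(p),p.min(0) if len(p) else '',p.max(0) if len(p) else '',np.median(p,0)); return p
v,u=np.mgrid[0:400,0:640]
box=lambda a,b,c,d:(u>=a)&(u<=b)&(v>=c)&(v<=d)
rod=sel(P,box(265,390,112,140)&(P[...,2]>255)&(P[...,2]<290)&(P[...,0]<900),'rod')
k=np.polyfit(rod[:,1],rod[:,0],1);print('rod fit x=f(y)',k,np.std(rod[:,0]-np.polyval(k,rod[:,1])))
b=sel(P,box(262,382,165,215)&(abs(P[...,2]-16)<4),'board'); print(cv2.minAreaRect(b[:,:2].astype(np.float32)))
for PP,bb,n in((P,box(180,212,172,218),'hookside'),(Q,box(192,216,222,270),'hookscene')):
    h=sel(PP,bb&(PP[...,2]>6)&(PP[...,2]<130),n); print(cv2.minAreaRect(h[:,:2].astype(np.float32)))
    for z in range(5,125,10):
        q=h[(abs(h[:,2]-z)<5)]
        if len(q):print(z,len(q),q.min(0),q.max(0),q.mean(0))
for PP,bb,n in((P,box(390,465,215,295),'caddyside'),(Q,box(390,450,205,265),'caddyscene')):
    for lo,hi in((68,80),(100,130)):
        h=sel(PP,bb&(PP[...,2]>lo)&(PP[...,2]<hi),n+str(lo)); print(cv2.minAreaRect(h[:,:2].astype(np.float32)))
sel(P,box(255,285,240,270)&(P[...,2]>15),'timer');sel(P,box(345,382,255,290)&(P[...,2]>15),'tomato')
I=cv2.resize(c['image'][100:300,170:470],None,fx=2.6,fy=2.6,interpolation=cv2.INTER_CUBIC);cv2.imwrite('pics/sidecrop.png',I)
```

```text
rod 594 [ 667.2 -138.3  255.1] [723.8 166.8 277.5] [695.8  10.6 268.5]
rod fit x=f(y) [ -0.1 696.8] 3.7034389492132886
board 2162 [ 633.4 -139.7   12. ] [812.7 168.3  20. ] [693.1  15.4  15.9]
((699.7228393554688, 2.3326263427734375), (135.24105834960938, 333.35009765625), 18.59535789489746)
hookside 283 [514.7 319.7   6.1] [646.6 401.  121.5] [534.3 330.6  81.5]
((579.2349853515625, 364.72393798828125), (133.90391540527344, 77.049072265625), 24.00597381591797)
5 26 [514.7 320.    6.1] [646.6 401.    9.8] [554.6 342.1   7.7]
15 25 [526.4 320.   10.6] [550.1 342.6  18.5] [538.6 330.9  14.5]
25 22 [526.2 321.   20.2] [551.5 344.6  29.6] [537.7 330.3  23.8]
35 5 [545.6 320.6  31.9] [548.  335.9  38.9] [547.  325.   36.8]
45 7 [536.5 322.4  41.3] [546.7 331.6  49.9] [541.5 326.4  45.4]
55 8 [528.2 323.1  50.3] [533.6 341.8  59.1] [530.2 329.3  54.3]
65 14 [525.3 322.9  60.8] [529.7 345.   69.8] [527.5 332.9  64.5]
75 28 [524.6 320.4  70.2] [555.3 346.8  79.8] [534.2 332.   75.9]
85 33 [525.2 320.7  80.5] [551.9 339.6  89. ] [539.4 329.3  84.2]
95 31 [524.  320.4  90.1] [553.3 343.8  99.8
[... 1320 characters left out ...]
 184 [ 519.4 -362.7  100.8] [ 547.  -240.8  124.5] [ 535.6 -303.2  115.5]
((535.71533203125, -302.123291015625), (124.05313110351562, 12.249332427978516), 80.07378387451172)
caddyscene68 324 [ 450.  -364.8   68.1] [ 614.9 -233.3   79.6] [ 513.5 -303.7   72.2]
((534.6228637695312, -299.54736328125), (125.83200073242188, 157.32688903808594), 81.46540069580078)
caddyscene100 112 [ 520.4 -359.7  101.8] [ 547.1 -237.1  121.8] [ 534.9 -289.7  111.6]
((533.5631713867188, -298.3279113769531), (124.08658599853516, 13.599063873291016), 81.09809875488281)
timer 480 [404.4  55.4  15. ] [463.2 116.1  67.8] [425.5  81.6  43.5]
tomato 716 [ 415.  -194.1   16.8] [ 485.5 -118.6   69.7] [ 440.2 -157.1   53.2]
```

View pics/sidecrop.png

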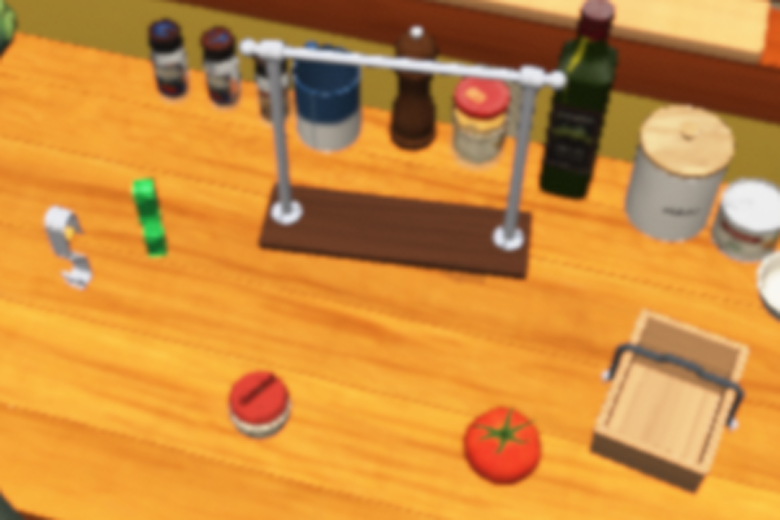

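The enlarged crop confirms the steel hook with its brass gate, and the caddy with its handle running along y. The rail is yawed about +0.1. Wrist views next, for precise hook and rail poses.

```bash
cat >> h.py <<'E'
def R(yaw,flip=1,lean=0):
    # tool y along +-x of yawed frame, z down (leaning: z tilts toward frame +x)
    ex=np.array([np.cos(yaw),np.sin(yaw),0]);ez=np.array([0,0,1.])
    z=np.sin(lean)*ex-np.cos(lean)*ez; y=flip*(np.cos(lean)*ex+np.sin(lean)*ez); x=np.cross(y,z)
    return np.stack([x,y,z],1)
E
python3 - <<'E'
from h import *
np.set_printoptions(precision=2,suppress=True)
q0=read_state()['qpos']
for f in(1,-1):
    for p,yw,l in(((537,333,250),-.1,0),((537,333,80),-.1,0),((600,10,290),.1,0),((697,0,245),.1,0),((465,-290,45),-.148,.21),((520,0,120),.1,.21),((625,0,120),.1,.21)):
        print(f,p,inverse_kinematics(p,R(yw,f,l)))
f=1 if abs(inverse_kinematics((537,333,250),R(-.1,1))[6])<1.5 else -1
movep((520,333,260),R(-.1,f)); print(f,read_state()['time'])
for n in('wrist','side','scene'): c=snap(n,n+'1')
c=pickle.load(open('wrist1.pkl','rb'));print(np.round(c['cam_to_world'],2),c['fx'])
E
```

```text
1 (537, 333, 250) [-0.89  0.54  0.36  1.57 -0.21  1.07 -0.57]
1 (537, 333, 80) [-0.81  0.73  0.25  1.7  -0.25  0.74 -0.54]
1 (600, 10, 290) [-0.53  0.49  0.62  1.62 -0.31  1.13  0.26]
1 (697, 0, 245) [-0.42  0.7   0.59  1.39 -0.4   1.17  0.32]
1 (465, -290, 45) [ 0.22  0.67  0.37  2.11 -1.01  0.35  1.29]
1 (520, 0, 120) [-0.28  0.45  0.21  2.15 -0.27  0.34  0.25]
1 (625, 0, 120) [-0.33  0.6   0.33  1.89 -0.41  0.49  0.37]
-1 (537, 333, 250) [-0.42  0.53 -0.34  1.55  0.19  1.1   2.23]
-1 (537, 333, 80) [-0.4   0.74 -0.38  1.68  0.36  0.79  2.1 ]
-1 (600, 10, 290) [-0.81  0.75  1.23  1.63 -0.73  1.29 -2.5 ]
-1 (697, 0, 245) [-0.65  0.97  1.22  1.41 -0.91  1.39 -2.46]
-1 (465, -290, 45) [ 0.08  0.73  0.58  2.11 -1.23  0.47 -1.66]
-1 (520, 0, 120) [-0.82  0.71  1.01  2.18 -1.19  0.66 -2.02]
-1 (625, 0, 120) [-0.73  0.85  1.01  1.91 -1.14  0.8  -2.16]
1 1.7
[[  1.     0.09   0.03 525.44]
 [ -0.1    0.96   0.28 404.2 ]
 [ -0.    -0.28   0.96 403.03]
 [  0.     0.     0.     1.  ]] 307.49900809776136
```

View pics/wrist1.png

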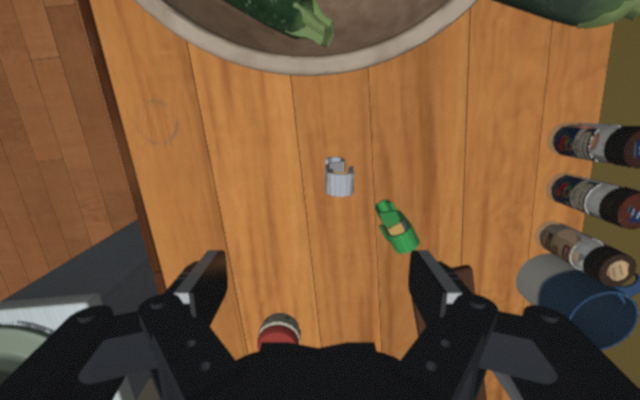

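The wrist view shows the hook's top at about (340,183), roughly square to the image, and the green one at (400,228).

Run:
```python
from h import *
np.set_printoptions(precision=1,suppress=True)
for n in('wrist1','side1','scene1','side0','scene0'):
    c=pickle.load(open(n+'.pkl','rb'));P=cloud(c)
    r=(abs(P[...,0]-537)<32)&(abs(P[...,1]-333)<25)&(c['image'][...,1]<1.3*c['image'][...,2].astype(float)+30)
    for lo,hi in((70,120),(10,120),(10,40)):
        p=P[r&(P[...,2]>lo)&(P[...,2]<hi)]
        if len(p)<8: print(n,lo,len(p));continue
        (cx,cy),(w,h),a=cv2.minAreaRect(p[:,:2].astype(np.float32))
        if a>45:a-=90;w,h=h,w
        print(n,lo,len(p),'c %.1f %.1f size %.1f %.1f yaw %.1f'%(cx,cy,w,h,a),'pct',np.percentile(p,3,0),np.percentile(p,97,0))
I=pickle.load(open('wrist1.pkl','rb'))['image'][145:225,290:430];cv2.imwrite('pics/w1crop.png',cv2.resize(I,None,fx=5.5,fy=5.5,interpolation=cv2.INTER_CUBIC))
# rail
for n in('wrist1','side1','scene1','side0'):
    c=pickle.load(open(n+'.pkl','rb'));P=cloud(c)
    m=(abs(P[...,2]-266)<9)&(abs(P[...,0]-697+.1*P[...,1])<15)&(abs(P[...,1])<170)
    p=P[m]
    if len(p)<50: print(n,'rod',len(p));continue
    k=np.polyfit(p[:,1],p[:,0],1); top=p[(abs(p[:,1])<90)]
    print(n,'rod',len(p),k.round(3),p[:,1].min(),p[:,1].max(),np.percentile(top[:,2],[5,50,95]))
    for z0 in(40,80,120,160,200):
        m=(abs(P[...,2]-z0)<20)&(abs(P[...,0]-700)<50)&(abs(P[...,1])<170)
        p=P[m]
        for s in(1,-1):
            q=p[p[:,1]*s>50]
            if len(q)>5: print('   post',z0,s,len(q),np.median(q,0))
    m=(abs(P[...,2]-16)<3)&(abs(P[...,0]-700)<75)&(abs(P[...,1])<175)&(c['image'].max(-1)<110)
    print('  board',cv2.minAreaRect(P[m][:,:2].astype(np.float32)) if m.sum()>20 else 0)
```

```text
wrist1 70 752 c 541.8 332.6 size 30.7 22.1 yaw -6.5 pct [526.9 322.7  76.7] [553.5 344.6 117.1]
wrist1 10 945 c 541.8 332.6 size 30.7 22.1 yaw -6.5 pct [527.1 323.1  23.4] [553.5 344.6 117. ]
wrist1 10 64 c 539.6 337.6 size 23.1 12.7 yaw -6.5 pct [528.4 331.4  11.2] [551.2 344.5  39.8]
side1 70 174 c 540.0 333.1 size 32.3 26.1 yaw -7.9 pct [525.6 321.2  73.7] [552.1 343.9 117.8]
side1 10 259 c 540.0 333.1 size 32.3 26.1 yaw -7.9 pct [525.6 320.8  12.3] [551.7 343.8 117. ]
side1 10 51 c 540.0 331.6 size 23.4 22.8 yaw -4.4 pct [528.2 320.   10.1] [550.6 343.5  35.1]
scene1 70 143 c 537.3 335.6 size 34.3 22.4 yaw -4.9 pct [521.6 324.1  72. ] [550.7 346.3 115.3]
scene1 10 266 c 537.3 335.7 size 34.3 22.6 yaw -4.9 pct [521.8 324.7  12.2] [550.9 346.6 113.9]
scene1 10 81 c 537.7 335.9 size 28.4 22.2 yaw -7.1 pct [524.2 324.9  10.8] [551.4 346.   36.6]
side0 70 175 c 540.6 333.1 size 31.9 25.5 yaw -5.8 pct [525.1 320.8  72.4] [552.2 343.4 117.2]
side0 10 256 c 540.5 333.1 size 31.8 25.7 yaw -5.2 pct [525.2 320.9  12.4] [552.  343.4 116.9]
side0 10 52 c 539.0 332.2 size 24.3 23.6 yaw -5.5 pc
[... 1125 characters left out ...]
ost 160 1 52 [674.7 144.1 160.5]
   post 200 1 39 [673.9 145.6 195. ]
   post 200 -1 8 [ 708.1 -108.6  212.2]
  board 0
side0 rod 576 [ -0.1 696.9] -138.2954235135954 169.84320080527394 [263.1 268.2 271.6]
   post 40 1 93 [675.6 136.1  22.2]
   post 40 -1 95 [ 708.7 -106.    22.4]
   post 80 1 45 [675.2 138.7  80.5]
   post 80 -1 47 [ 708.9 -107.6   80.9]
   post 120 1 47 [676.  139.2 117.8]
   post 120 -1 49 [ 709.3 -107.4  119.8]
   post 160 1 50 [675.3 138.7 159.8]
   post 160 -1 54 [ 709.3 -106.9  161. ]
   post 200 1 56 [675.4 138.7 196.7]
   post 200 -1 57 [ 709.5 -107.2  199.4]
  board ((693.1824951171875, 17.105987548828125), (85.92737579345703, 287.9409484863281), 7.972379684448242)
```

View pics/w1crop.png

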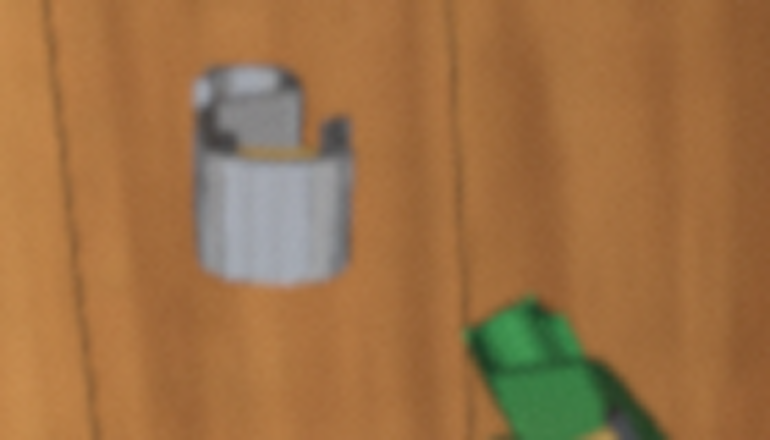

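The crop shows the hook squared to the tool, with the loop opening towards +x. The hook centre is about (540, 333.3) with yaw about -0.11. I'll grip it now, then look at the rail from close up.

Run:
```python
from h import *
np.set_printoptions(precision=2,suppress=True)
r=R(-.11)
movep((540,333.3,150),r); movel((540,333.3,74)); s=read_state(); print(s['eef_pos'])
clamp(); s=read_state(); print(s['eef_pos'],s['finger_gap'],s['gripper_force'],s['time'])
movel((540,333.3,230),max_speed=250)
a=.135
movep((697-70*np.cos(a),15-70*np.sin(a),290),R(a)); s=read_state();print(s['eef_pos'],s['finger_gap'],s['time'])
wait(.2)
for n in('wrist','side','scene'): c=snap(n,n+'2')
for n in('wrist2','side2','scene2'):
    c=pickle.load(open(n+'.pkl','rb'));P=cloud(c)
    m=(abs(P[...,2]-266)<9)&(abs(P[...,0]-697+.135*(P[...,1]-15))<15)&(abs(P[...,1]-15)<110)
    p=P[m]
    if len(p)<20: print(n,'rod',len(p));continue
    k=np.polyfit(p[:,1],p[:,0],1)
    print(n,'rod',len(p),'slope %.4f x at y=15 %.1f'%(k[0],np.polyval(k,15)),p[:,1].min(),p[:,1].max(),np.percentile(p[:,2],[5,50,95]),'top x',np.polyval(np.polyfit(*p[p[:,2]>np.percentile(p[:,2],70)][:,[1,0]].T,1),15))
```

```text
[540.67 333.76  75.45]
[540.75 333.43  74.67] 27.242364077460472 61.03780398610979 3.5917
[627.5    7.19 289.31] 27.183113620290136 5.6667
wrist2 rod 5381 slope -0.1377 x at y=15 696.2 -85.69200270311767 124.95749478028964 [265.94 269.77 271.3 ] top x 697.3605455680392
side2 rod 300 slope -0.1390 x at y=15 695.5 -94.44692580384518 124.56811639853632 [263.2  268.09 271.4 ] top x 695.7583667177641
scene2 rod 117 slope -0.1408 x at y=15 694.2 22.979352435504154 122.61800205817079 [259.89 265.56 269.51] top x 693.7662221864354
```

View pics/wrist2.png

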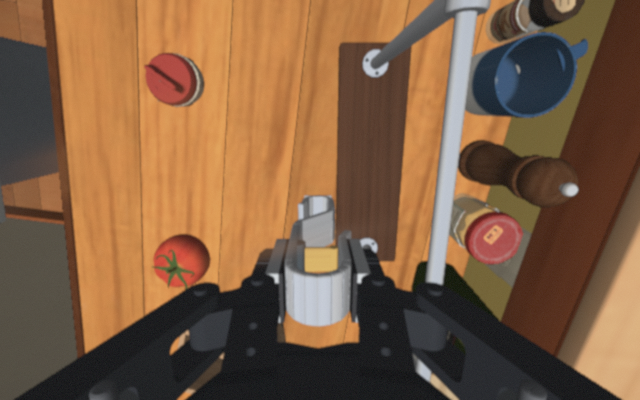

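The hook is held squarely, with its loop at about (318,295), and the rod crosses from (465,10) to (437,280). Next I'll fit the rod's axis and the hook in this same view.

Run:
```python
from h import *
from scipy.optimize import least_squares
np.set_printoptions(precision=2,suppress=True)
s=read_state(); e=s['eef_pos']; print(e,s['ft_force'],s['tool_rot'][:,1])
for n in('wrist2','side2'):
    c=pickle.load(open(n+'.pkl','rb'));P=cloud(c)
    m=(abs(P[...,2]-266)<9)&(abs(P[...,0]-697+.138*(P[...,1]-15))<12)&(abs(P[...,1]-15)<100)
    p=P[m]
    f=lambda q:np.hypot(p[:,0]*np.cos(q[0])+p[:,1]*np.sin(q[0])-q[1],p[:,2]-q[2])-5
    o=least_squares(f,[.138,690,265],loss='soft_l1',f_scale=.5);a=o.x[0];print(n,o.x,np.abs(o.fun).mean(),'x at y15',(o.x[1]-15*np.sin(a))/np.cos(a))
    # with z fixed 265
    g=lambda q:f([q[0],q[1],265]);o2=least_squares(g,[.138,690],loss='soft_l1',f_scale=.5);print(o2.x,np.abs(o2.fun).mean())
    # posts -> along-rod coordinate
    u=-P[...,0]*np.sin(a)+P[...,1]*np.cos(a); d=P[...,0]*np.cos(a)+P[...,1]*np.sin(a)
    for z0 in(100,200):
        for sg in(1,-1):
            mm=(abs(P[...,2]-z0)<40)&(abs(d-o.x[1])<12)&(u*sg>40-50)&(abs(u+82)<160)&(abs(u+82)>90)&((u+82)*sg>0)
            if mm.sum()>5:print('  post',z0,sg,mm.sum(),np.percentile(u[mm],[5,50,95]),np.percentile(d[mm],[5,50,95]))
    # hook in hand, relative to tcp in rail frame
    hx=(P[...,0]-e[0])*np.cos(a)+(P[...,1]-e[1])*np.sin(a); hy=-(P[...,0]-e[0])*np.sin(a)+(P[...,1]-e[1])*np.cos(a); hz=P[...,2]-e[2]
    h=(abs(hx)<20)&(abs(hy)<16)&(hz>25)&(hz<50)
    print('  hook top',h.sum(),[np.percentile(w[h],[2,50,98]) for w in(hx,hy,hz)])
    h=(abs(hx)<16)&(abs(hy)<20)&(hz>-80)&(hz<-40)
    print('  hook curl',h.sum(),[np.percentile(w[h],[2,50,98]) for w in(hx,hy,hz)] if h.sum() else'')
```

```text
[627.63   6.08 289.92] [ 0.01  0.09 -0.38] [ 0.99  0.14 -0.  ]
wrist2 [  0.14 693.22 265.72] 0.415246848054936 x at y15 697.7521235009482
[  0.14 693.06] 0.6314615402108674
  post 100 1 303 [39.18 41.68 48.54] [686.32 687.9  694.71]
  post 200 1 969 [39.24 41.96 48.67] [686.28 687.9  694.93]
  post 200 -1 17 [-200.88 -199.44 -198.09] [697.04 698.38 699.35]
  hook top 5466 [array([-18.79,  -0.39,  18.56]), array([-9.87,  4.35, 11.92]), array([27.2 , 39.05, 47.93])]
  hook curl 656 [array([-13.57,  -3.14,   9.99]), array([-2.46,  6.87, 11.17]), array([-71.5 , -66.19, -41.26])]
side2 [  0.14 693.38 265.49] 1.2084776257991208 x at y15 697.8963849737416
[  0.14 693.34] 1.2447743599458654
  post 100 1 95 [40.03 45.08 51.6 ] [685.8  688.57 693.56]
  post 100 -1 95 [-209.35 -203.31 -197.15] [685.13 688.62 692.26]
  post 200 1 112 [39.94 45.21 51.67] [685.02 688.17 692.94]
  post 200 -1 117 [-209.33 -203.11 -197.02] [685.35 688.32 692.53]
  hook top 3 [array([-18.71, -14.5 ,   6.79]), array([-13.5 , -11.05, -10.52]), array([29.5 , 30.02, 43.26])]
  hook curl 124 [array([-14.41,   4.2 ,   9.34]), array([-10.43,  -0.32,   9.88]), array([-73.65, -58.84, -43.88])]
```

```bash
cat >> h.py <<'E'
A=.1385;D0=693.2;U0=-78.7
def W(d,u,z,a=A): # rail-frame (d,u rel. to rail mid) -> world
    d+=D0;u+=U0
    return np.array([d*np.cos(a)-u*np.sin(a),d*np.sin(a)+u*np.cos(a),z])
def inv(p,a=A): return np.array([p[0]*np.cos(a)+p[1]*np.sin(a)-D0,-p[0]*np.sin(a)+p[1]*np.cos(a)-U0,p[2]])
E
python3 - <<'E'
from h import *
np.set_printoptions(precision=2,suppress=True)
movel(W(-65,0,280.2),R(A),max_speed=60); wait(.2); s=read_state(); print(inv(s['eef_pos']),s['ft_force'])
print(movel(W(-2,0,280.2),max_speed=50,guard=5)); wait(.3); s=read_state(); print(inv(s['eef_pos']),s['ft_force'],s['time'])
c=snap('wrist','wrist3');snap('side','side3')
cv2.imwrite('pics/w3c.png',cv2.resize(c['image'][150:400,180:500],None,fx=2.4,fy=2.4))
E
```

```text
[-64.98  -0.07 280.33] [-0.26 -0.31 -2.  ]
False
[ -2.06   0.03 280.26] [-0.04 -0.95 -1.58] 8.2667
```

View pics/w3c.png

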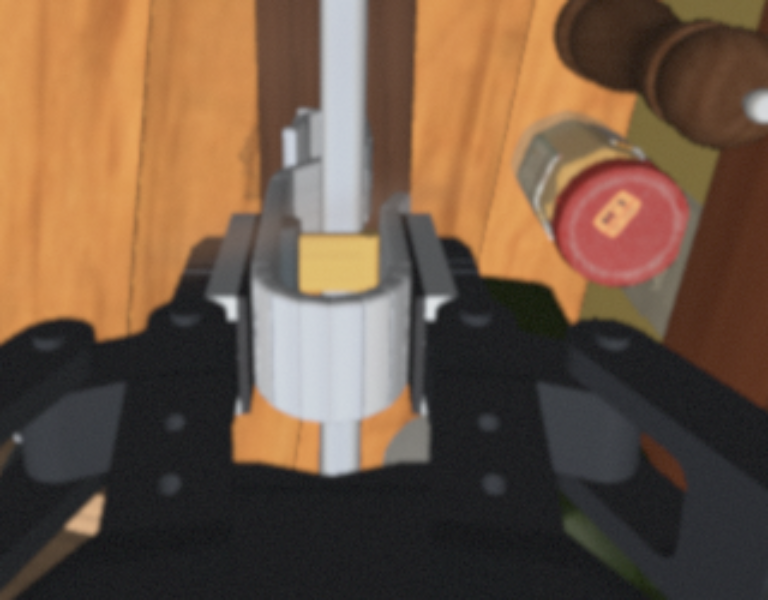

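The rod lies under the brass gate, inside the throat, with no contact. Pressing down now.

Run:
```python
from h import *
np.set_printoptions(precision=2,suppress=True)
for z in(262,250,242,237,234.4):
    g=movel(W(-2,0,z),max_speed=40,guard=17); s=read_state(); print(z,g,inv(s['eef_pos']),s['ft_force'],s['time'])
    if g: break
wait(.3);s=read_state(); print(inv(s['eef_pos']),s['ft_force'],s['finger_gap'])
c=snap('wrist','wrist4')
cv2.imwrite('pics/w4c.png',cv2.resize(c['image'][150:400,180:500],None,fx=2.4,fy=2.4))
```

```text
262 False [ -2.27   0.01 261.93] [-3.04  0.56  0.47] 8.975
250 False [ -2.4   -0.02 249.58] [-3.46  0.49 -1.34] 9.425
242 False [ -3.07   0.26 240.68] [-6.74 -0.01 -7.92] 9.775
237 False [ -1.76   0.04 236.84] [-0.19 -0.68 -1.41] 10.05
234.4 False [ -1.95   0.02 234.35] [ 0.33 -0.01 -1.  ] 10.3
[ -1.96  -0.02 234.5 ] [-0.35  0.33 -1.02] 27.209680791287592
```

View pics/w4c.png

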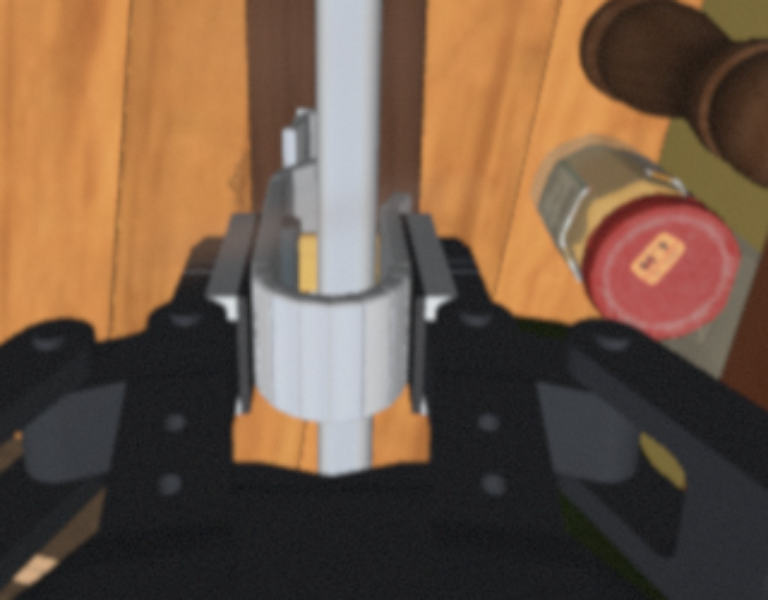

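The gate has sprung shut below the rod (brass at about (310,262), under it). I'll let go and retreat upwards, then look at the hook and go over to the caddy.

Run:
```python
from h import *
np.set_printoptions(precision=2,suppress=True)
movel(W(0,0,233.6),max_speed=20)
open_gripper(); s=read_state(); print(s['finger_gap'],s['ft_force'])
movel(W(0,0,350),max_speed=120); 
movep(W(-110,0,350),R(A)); wait(.2)
for n in('wrist','side'): snap(n,n+'5')
print(read_state()['time'])
a=-.148
movep((470,-300,230),R(a,1,.0)); wait(.1); print(read_state()['time'])
for n in('wrist','side','scene'): snap(n,n+'6')
def hk(n):
    c=pickle.load(open(n+'.pkl','rb'));P=cloud(c)
    w=np.array([P[...,0]*np.cos(A)+P[...,1]*np.sin(A)-D0,-P[...,0]*np.sin(A)+P[...,1]*np.cos(A)-U0,P[...,2]])
    for lo,hi in((155,166),(166,172),(172,185),(185,200),(200,215),(215,230),(230,258),(271,278)):
        m=(abs(w[0])<40)&(abs(w[1])<40)&(w[2]>lo)&(w[2]<hi)
        if m.sum()>4: print(n,lo,m.sum(),[np.percentile(x[m],[3,50,97]) for x in w])
for n in('wrist5','side5','side6','scene6'): hk(n)
for n in('wrist6','side6','scene6','side0'):
    c=pickle.load(open(n+'.pkl','rb'));P=cloud(c)
    r=(abs(P[...,0]-536)<100)&(abs(P[...,1]+302)<80)
    for lo,hi in((70,80),(106,130)):
        p=P[r&(P[...,2]>lo)&(P[...,2]<hi)]
        if len(p)<8: print(n,lo,len(p));continue
        if lo>100: p=p[abs((p[:,0]-536)-.148*(p[:,1]+302))<15]
        (cx,cy),(ww,h),an=cv2.minAreaRect(p[:,:2].astype(np.float32))
        if an>45:an-=90;ww,h=h,ww
        print(n,lo,len(p),'c %.1f %.1f size %.1f %.1f yaw %.2f'%(cx,cy,ww,h,an),np.percentile(p[:,2],[5,50,95]))
```

```text
85.33260081458637 [-0.49 -0.37  1.01]
13.4417
14.85
wrist5 155 203 [array([-10.5 ,  -0.19,   5.38]), array([-10.47,   1.28,  10.36]), array([159.61, 163.3 , 165.37])]
wrist5 166 51 [array([-11.71,   5.22,   6.72]), array([-9.19,  5.46, 10.42]), array([166.07, 168.76, 171.54])]
wrist5 172 146 [array([-13.77, -11.32,   7.87]), array([-10.25,   3.77,  10.4 ]), array([172.46, 181.3 , 184.01])]
wrist5 185 37 [array([3.19, 6.81, 9.35]), array([ 0.31,  8.79, 10.54]), array([186.55, 196.99, 199.52])]
wrist5 200 69 [array([-11.41,  -1.11,   4.97]), array([ 1.79,  8.34, 10.53]), array([200.3 , 205.19, 213.47])]
wrist5 215 123 [array([-14.59, -14.22, -11.98]), array([-10.27,   0.87,  10.44]), array([216.34, 223.98, 229.63])]
wrist5 230 399 [array([-14.59, -14.05,   5.62]), array([-10.1 ,   2.47,  10.43]), array([230.89, 243.98, 257.58])]
wrist5 271 803 [array([-9.22, -1.19,  8.1 ]), array([-25.71,   0.13,  24.4 ]), array([271.07, 273.41, 275.38])]
side5 155 23 [array([-11.08,  -6.2 ,   8.41]), array([-10.87,  -3.39,   8.16]), array([157.84, 161.73, 165.21])]
side5 166 22 [array([-12.31,  -1.7 ,
[... 1539 characters left out ...]
14,  -4.77,   3.74]), array([-5.97,  4.57, 13.55]), array([271.12, 271.75, 275.01])]
wrist6 70 4334 c 537.2 -301.5 size 153.0 121.9 yaw -8.84 [71.68 75.5  76.82]
wrist6 106 1297 c 536.4 -302.6 size 8.2 124.8 yaw -8.92 [110.5  116.53 122.78]
side6 70 537 c 536.3 -301.9 size 155.1 124.6 yaw -10.33 [71.19 74.66 77.99]
side6 106 132 c 536.3 -302.4 size 10.8 124.2 yaw -8.91 [108.29 114.54 121.57]
scene6 70 190 c 528.3 -317.8 size 165.0 91.0 yaw -18.96 [70.24 72.92 76.23]
scene6 106 70 c 531.2 -314.6 size 12.0 84.2 yaw -6.05 [107.57 113.33 120.75]
side0 70 590 c 536.2 -301.9 size 156.6 124.9 yaw -8.33 [71.21 74.67 77.95]
side0 106 177 c 535.7 -302.1 size 12.2 124.1 yaw -9.93 [108.51 115.78 122.29]
```

Run:
```python
import cv2,numpy as np
a=cv2.imread('pics/wrist6.png');b=cv2.imread('pics/side6.png')[100:250,230:430]
b=cv2.resize(b,(400,300));a=cv2.resize(a,(400,250))
o=np.zeros((300,800,3),np.uint8);o[:250,:400]=a;o[:,400:]=b;cv2.imwrite('pics/m6.png',o)
```

```text
(no output)
```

View pics/m6.png

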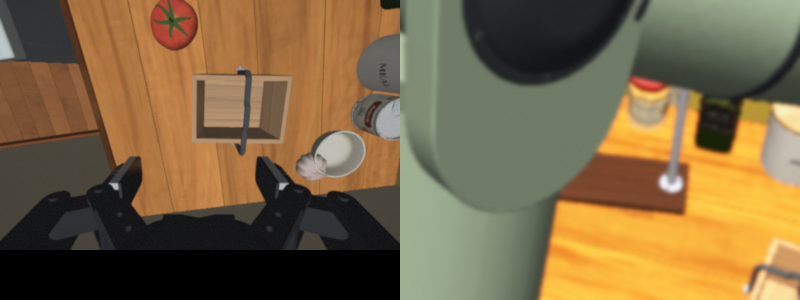

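The hook hangs upright at mid-rail (d within about ±1 mm, curl centre z about 169). The caddy is centred at (536.7, -302.2) with yaw -0.155, and its front wall is free to grip. Gripping it now.

```bash
cat >> h.py <<'E'
CA=-.1555;C0=np.array([536.7,-302.2,0])
def Rz(a): return np.array([[np.cos(a),-np.sin(a),0],[np.sin(a),np.cos(a),0],[0,0,1]])
TC=np.array([-70+18.7*np.sin(.21),0,63-18.7*np.cos(.21)]) # TCP in caddy frame
E
python3 - <<'E'
from h import *
np.set_printoptions(precision=2,suppress=True)
r=R(CA,1,.21); p=C0+Rz(CA)@TC
movep(p-100*r[:,2],r); print(movel(p,max_speed=100,guard=8)); s=read_state(); print(p,s['eef_pos'],s['ft_force'])
clamp(); s=read_state(); print(s['eef_pos'],s['finger_gap'],s['gripper_force'],s['time'])
movel(s['eef_pos']+[0,0,110],max_speed=120); wait(.3); s=read_state(); print(s['eef_pos'],s['finger_gap'],s['ft_force'],s['time'],s['tool_rot'][:,1:])
snap('wrist','wrist7');snap('side','side7')
E
```

```text
False
[ 471.4  -291.96   44.71] [ 471.57 -292.13   45.24] [-0.52  0.79  0.98]
[ 471.4  -291.99   44.83] 7.082208710595252 58.971701860427856 17.3917
[ 471.23 -292.02  154.5 ] 7.23951119276926 [-0.56 -0.17 -2.35] 18.7583 [[ 0.97  0.21]
 [-0.15 -0.03]
 [ 0.21 -0.98]]
```

Run:
```python
from h import *
np.set_printoptions(precision=2,suppress=True)
e=read_state()['eef_pos']
for n in('wrist7','side7'):
    P=cloud(pickle.load(open(n+'.pkl','rb')))
    X=(P-e)@Rz(CA)+TC   # caddy frame if rigid as planned
    m=(abs(X[...,0])<25)&(abs(X[...,1])<80)&(abs(X[...,2]-116)<16); q=X[m]
    print(n,'handle',m.sum(), q.min(0),q.max(0) if m.sum() else'')
    r=q[abs(q[:,1])<12]; l=q[(abs(q[:,1])>25)&(abs(q[:,1])<52)]
    for w,z in((r,'raised'),(l,'low')): print(z,len(w),np.percentile(w,[3,50,97],0) if len(w) else'')
    k=np.polyfit(q[:,1],q[:,0],1);print('yaw err',-k[0],'x0',k[1])
    m=(abs(X[...,0])<85)&(abs(X[...,1])<70)&(abs(X[...,2]-75)<8); q=X[m]
    for lab,w in(('far rim',q[q[:,0]>60]),('left',q[(q[:,1]>46)&(abs(q[:,0])<50)]),('right',q[(q[:,1]<-46)&(abs(q[:,0])<50)])):
        if len(w): print(lab,len(w),np.percentile(w,[5,50,95],0))
    if 'left': 
        w=q[(abs(q[:,0])<76)]; t=q[q[:,2]>70]; print('plane',np.linalg.lstsq(np.c_[t[:,:2],np.ones(len(t))],t[:,2],rcond=None)[0])
```

```text
wrist7 handle 7745 [ -5.69 -12.55 100.02] [  3.93  62.48 123.09]
raised 1872 [[ -4.52  -8.95 115.83]
 [ -2.84   1.71 120.53]
 [  1.38  11.43 122.44]]
low 2828 [[ -4.57  25.95 109.91]
 [ -2.79  39.41 114.54]
 [  1.29  51.37 116.57]]
yaw err 0.001762673350155359 x0 -2.3154976870088695
far rim 3174 [[ 64.9  -13.41  69.8 ]
 [ 68.88  22.64  74.1 ]
 [ 73.9   52.35  75.52]]
left 3850 [[-46.49  47.05  70.09]
 [-12.45  51.34  75.04]
 [ 21.61  60.13  78.36]]
right 477 [[ -8.47 -52.51  67.46]
 [ 42.93 -47.83  72.09]
 [ 49.35 -46.78  75.2 ]]
plane [-0.01  0.   74.7 ]
side7 handle 20 [ -4.98 -62.58 100.25] [  1.29  62.8  112.16]
raised 0 
low 0 
yaw err -0.003196006269576289 x0 -2.187122078555984
left 63 [[-47.67  47.45  69.81]
 [-26.8   52.34  74.34]
 [ -2.5   60.22  77.5 ]]
right 52 [[-48.44 -61.16  71.07]
 [-33.11 -52.21  74.23]
 [ -2.5  -47.16  78.21]]
plane [ 0.01 -0.   74.94]
```

View pics/wrist7.png

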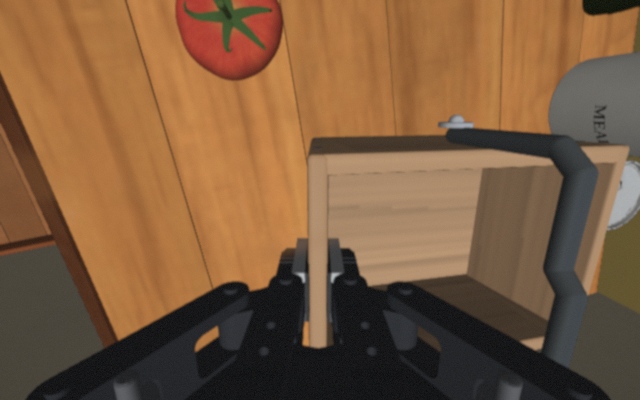

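The caddy is held level and its handle sits as expected (offset about -0.6 mm), with the raised middle at about (570,230). Now I'll bring it to the rail, low under the hook, then up in front of the curl.

```bash
cat >> h.py <<'E'
def B(d,z,u=0): # TCP for bail_mid at rail-frame d,u and height z
    return W(d+TC[0]+.6,u+.3,z+TC[2]-118)
def bail():
    p=inv(read_state()['eef_pos']); return np.array([p[0]-TC[0]-.6,p[1]-.3,p[2]-TC[2]+118])
E
python3 - <<'E'
from h import *
np.set_printoptions(precision=2,suppress=True)
r=R(A,1,.21)
movel(B(-135,228),r,max_speed=150); print(bail(),read_state()['time'])
movel(B(-135,186),max_speed=80)
print(movel(B(-30,186),max_speed=60,guard=6),bail(),read_state()['ft_force'])
print(movel(B(-30,214),max_speed=40,guard=6)); wait(.4); s=read_state(); print(bail(),s['ft_force'],s['time'],s['finger_gap'])
c=snap('wrist','wrist8');snap('side','side8')
P=cloud(c);e=s['eef_pos'];X=(P-e)@Rz(A)+TC
m=(abs(X[...,0])<8)&(abs(X[...,1])<66)&(abs(X[...,2]-114)<12);q=X[m]
print('handle',m.sum(),[np.percentile(q[abs(q[:,1])<11],[3,50,97],0)] ,q[:,1].min(),q[:,1].max(),'yaw',-np.polyfit(q[:,1],q[:,0],1)[0])
w=np.stack([P[...,0]*np.cos(A)+P[...,1]*np.sin(A)-D0,-P[...,0]*np.sin(A)+P[...,1]*np.cos(A)-U0,P[...,2]])
for lo,hi in((155,166),(166,180),(180,187),(187,200),(200,215),(215,230),(230,258),(271,278)):
    m=(w[0]>-20)&(w[0]<40)&(abs(w[1])<40)&(w[2]>lo)&(w[2]<hi)
    if m.sum()>4: print(lo,m.sum(),[np.percentile(x[m],[3,50,97]) for x in w])
cv2.imwrite('pics/w8.png',c['image'])
E
```

```text
[-135.14   -0.6   228.  ] 20.9
False [-30.21  -0.02 186.02] [-0.12  0.41 -0.8 ]
False
[-30.02  -0.01 213.92] [-0.69  0.71 -2.17] 24.725 6.848111569994953
handle 7622 [array([[ -4.74,  -8.9 , 116.03],
       [ -3.05,   1.25, 120.66],
       [  0.92,  10.43, 122.57]])] -12.430375894963586 62.63817689556238 yaw 0.0012371592752119887
155 1013 [array([-10.92,  -2.  ,  38.82]), array([-37.82,   4.88,  28.54]), array([155.88, 161.27, 165.86])]
166 2840 [array([-12.92,   6.47,  39.76]), array([-9.98,  5.82, 36.99]), array([166.34, 170.25, 178.99])]
180 483 [array([-14.33, -12.64, -10.01]), array([-10.52,   0.24,  10.19]), array([180.21, 181.67, 182.9 ])]
187 573 [array([0.12, 5.63, 8.31]), array([ 0.87,  7.53, 10.79]), array([188.08, 193.32, 199.63])]
200 1510 [array([-13.64,  -9.31,  -0.1 ]), array([-9.89,  3.36, 10.82]), array([200.88, 209.65, 214.8 ])]
215 2658 [array([-15.44, -14.13, -12.31]), array([-10.38,  -0.6 ,  10.56]), array([215.43, 221.03, 226.99])]
```

View pics/w8.png

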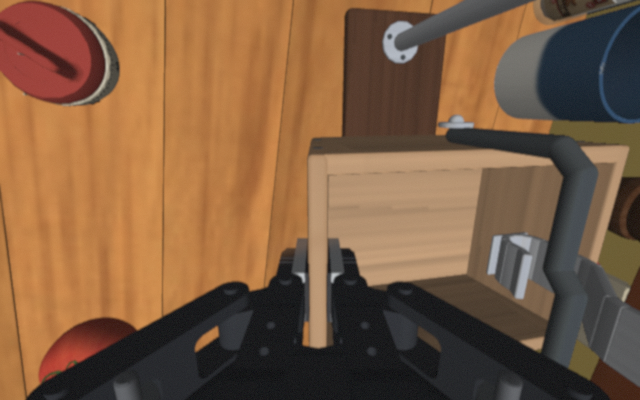

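The handle, with its raised part in line with the hook at about (565,235), is in front of the gap between lip and spine. All the numbers match the plan, so I'll slant in and lower.

Run:
```python
from h import *
np.set_printoptions(precision=2,suppress=True)
ok=True
for d,z,v in((-12,196,25),(0,184,25),(0,168,20),(0,166,10)):
    g=movel(B(d,z),max_speed=v,guard=4); s=read_state(); print(d,z,g,bail(),s['ft_force'],s['time'])
    if g: break
wait(.3);print(bail(),read_state()['ft_force']);snap('wrist','wrist9')
c=pickle.load(open('wrist9.pkl','rb'));P=cloud(c)
w=np.stack([P[...,0]*np.cos(A)+P[...,1]*np.sin(A)-D0,-P[...,0]*np.sin(A)+P[...,1]*np.cos(A)-U0,P[...,2]])
for lo,hi in((172,180),(180,187),(187,200),(200,215),(215,230)):
    m=(w[0]>-30)&(w[0]<40)&(abs(w[1])<14)&(w[2]>lo)&(w[2]<hi)
    if m.sum()>4: print(lo,m.sum(),[np.percentile(x[m],[3,50,97]) for x in w])
```

```text
-12 196 False [-12.02   0.   196.13] [-0.03  0.29 -2.33] 25.9917
0 184 False [ -0.09  -0.08 183.98] [ 0.2   0.62 -1.41] 26.8167
0 168 False [  0.06  -0.02 168.1 ] [ 0.27  0.59 -2.05] 27.7667
0 166 True [  0.42  -0.08 166.17] [0.31 0.73 5.92] 28.0333
[  0.4   -0.03 166.19] [0.6  0.17 6.06]
172 3264 [array([-13.75,   5.76,   7.96]), array([-9.79,  3.98, 10.92]), array([172.31, 176.16, 179.78])]
180 2244 [array([-29.3 ,   5.57,   7.44]), array([-9.5 ,  3.49, 11.64]), array([180.14, 182.03, 186.08])]
187 777 [array([-29.84, -27.24, -23.25]), array([10.5 , 11.68, 13.4 ]), array([187.38, 192.41, 195.74])]
```

The handle has seated in the curl (contact at z 166.2, 166 expected). I'll ease off, release and back out along the tool axis.

Run:
```python
from h import *
np.set_printoptions(precision=2,suppress=True)
movel(B(0,166.7),max_speed=10); wait(.2); print(bail(),read_state()['ft_force'])
open_gripper(); s=read_state(); print(s['ft_force'],s['time'],s['finger_gap'])
movel(s['eef_pos']-110*s['tool_rot'][:,2],max_speed=60); print(read_state()['time'])
movep(W(-190,-10,330),R(A,1,.21)); wait(2); print(read_state()['time'])
for k in range(2):
    c=snap('wrist','wa%d'%k);c2=snap('side','sa%d'%k)
    P=cloud(c);w=np.stack([P[...,0]*np.cos(A)+P[...,1]*np.sin(A)-D0,-P[...,0]*np.sin(A)+P[...,1]*np.cos(A)-U0,P[...,2]],-1)
    m=(abs(w[...,0])<88)&(abs(w[...,1])<62)&(abs(w[...,2]-124)<10);q=w[m];t=q[q[:,2]>np.median(q[:,2])-6]
    print('rim',len(q),cv2.minAreaRect(q[:,:2].astype(np.float32)),'plane',np.linalg.lstsq(np.c_[t[:,:2],np.ones(len(t))],t[:,2],rcond=None)[0])
    m=(abs(w[...,0])<20)&(abs(w[...,1])<70)&(abs(w[...,2]-161)<8)&(abs(w[...,1])>20);q=w[m];print('handle low',[np.percentile(q,[3,50,97],0)]);wait(.7)
o=np.hstack([cv2.resize(c['image'],(400,250)),cv2.resize(c2['image'][70:270,200:520],(400,250))]);cv2.imwrite('pics/fin.png',o)
```

```text
[  0.02  -0.01 166.69] [-0.35 -0.42  2.17]
[ 0.    0.43 -0.15] 29.5833 85.35705617558187
31.5667
34.2667
rim 2705 ((-0.2299041748046875, -0.326416015625), (153.31967163085938, 122.7823715209961), 0.5221707224845886) plane [  0.01   0.   123.48]
handle low [array([[ -4.87, -57.34, 155.37],
       [ -2.85,  24.9 , 163.68],
       [  2.04,  59.91, 166.09]])]
rim 2691 ((-0.055816650390625, -0.4155769348144531), (153.51522827148438, 122.9164810180664), 0.07141049951314926) plane [  0.01   0.   123.5 ]
handle low [array([[ -4.83, -57.08, 155.21],
       [ -2.77,  24.94, 163.74],
       [  1.81,  59.91, 166.01]])]
```

View pics/fin.png

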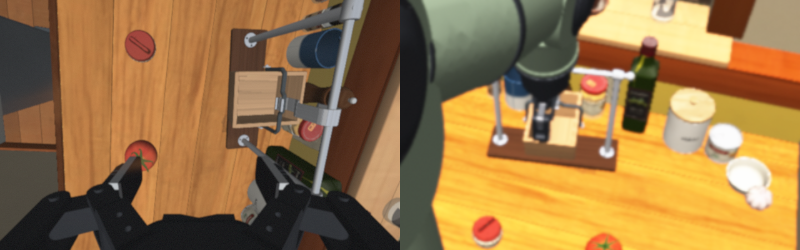

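The caddy hangs level (tilt about 0.01), still and centred on the hook, with its rim at 123.5 mm and the arm clear of it. Handing in.

```bash
python3 -c "
from h import *
print(read_state()['ft_force']);print(finish_job())"
```

```text
[-0.31513747 -0.25604352  0.12237356]
the job is handed in; nothing more can be done
None
```

The snap hook is clipped on mid-rail with its gate shut under the rod, and the caddy hangs level and still from its lower curl, clear of the worktop; I handed the job in at about 35 s and was not shown the verdict.

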